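Clear the canister, unlatch the blue box and hold it open

TASK

Someone parked the canister on the blue latch box: lift it off and stand it upright, gently, on the black rubber mat, and let go of it. Then take the box's pull by the stem behind its red knob, draw it sideways out of the box against its spring, swing the hood up off the clamp jaws to about 30 degrees and keep holding it there by the pull: finish while still holding the hood open, since it falls shut when let go. Leave the other parts on the plate and in the tray as they lie.

Things in the scene. Friction and masses are not known exactly. Their poses are not given: they have to be found in the camera images.
- latch_base: Bolted-down base of the blue latch box, turned at most 0.35 rad. Origin on the table under it; +x towards the hinge (roughly away from the robot), +y towards the pull, z up. Dark plate x -130 to 110 mm, y -65 to 65, 12 thick. The shut blue hood covers x -78 to 92 mm, y -50 to 50, flat top 85 mm above the table. Two steel clamp jaws under it.
- hood_axis (a point): Middle of the hood's hinge axis, at x 92 mm, y 0, z 35 mm of latch_base; the axis runs along latch_base's y. It does not move with the hood.
- hood (a joint): Opening angle of the blue hood, 0 = shut, 1.1 rad = its stop. Opening lifts the end nearest the robot. About 0.45 kg; its weight closes it when let go. While the latch is in, it lifts no more than about 0.02 rad.
- latch (a joint): How far the spring latch is drawn out along latch_base's +y: 0 = home (latched), stop at 0.022 m. The spring pulls it in with 6 N at 0, 12.6 N at the stop. The bolt clears its keeper from 0.010 m on; 0.016 m is a good pull. It rides on the hood.
- pull: Latch pull, out of the hood's side. Origin on its stem axis at the grip point: x -48, y 83, z 50 mm of latch_base when shut and home; y axis outwards along the stem. Round steel stem 12 mm thick, free from 27 mm inwards of the origin to 17 mm outwards, then a red knob 28 mm wide, 8 thick. Grip from above, closing along latch_base's x; the stem may turn in the pads. Moves with hood and latch.
- canister: Upright aluminium canister with a yellow band, 60 mm in diameter, 62 mm high, with a rigid black arched handle on top; 0.2 to 0.45 kg. Starts standing on the hood. Origin at the centre of its underside, z up. The handle's bar runs along its y.
- canister_handle (a point): Middle of the top bar of the canister's handle, 102 mm above its underside: a round bar 10 mm in diameter and 50 mm long along the canister's y, between two uprights; 35 mm free height below it. Grip it from above, closing along the canister's x.
- mat: Black rubber mat 140 x 140 mm, 3 mm thick, fixed to the table to the left or right of the box. Origin at the centre of its underside.
- tray: Fixed grey open parts tray 140 x 140 mm, 22 mm high, on the side where the mat is not. Origin at the centre of its underside. Bystander.
- hitch_pin: Steel pin 90 mm long in the tray. Bystander.
- brass_nut: Brass nut 26 mm square, 13 mm high, in the tray. Bystander.
- lamp_bracket: Red L-shaped bracket 90 x 45 x 55 mm on the plate, beyond. Bystander.
- grab_handle: Stainless grab handle 150 x 60 mm, 16 mm high, lying on the plate, beyond. Bystander.
- ceramic_tab: Grey ceramic tab 50 x 25 x 8 mm lying between robot and box. Bystander.
There are look-alikes about, which are no part of the job. Of the things like the canister, leave any that is green or turquoise; of the rest the smaller one is meant.

How it is judged:
By the outcome, as a careful person would: the job done as asked, in the order asked, and still so for the second after the job is handed in, while the arm keeps its last pose, push and grip.
It also fails if it takes over 53 s, if anything falls off the work surface, if the arm or the gripper's body presses on something with over 40 N, if the wrist force passes 120 N, or if a joint passes its speed limit or range.

ROBOT

A 6-joint arm with a two-finger parallel gripper is mounted at the origin on the work surface. World frame = base frame: x ahead of the robot, y to its left, z up, the work surface at z = 0. Lengths are in m, angles in rad, forces in N, time in s.
With the tool pointing down it reaches from about 0.4 to 0.825 m from the base axis. Payload 7 kg.
Tool frame: the origin (TCP) lies at the very end of the fingers, on their centre line; the grasp point (between the pads) lies 19 mm behind it (env.grip_point_offset is the distance from the TCP to the grasp point, in m); z points along the fingers, y is the line along which they close (so a half turn about z gives the same grasp; the last joint's range is limited). The gripper opens to 88 mm and grips with 3 to 60 N. Pads are 19 mm wide; open, the fingers measure 130 mm over their backs; the gripper's body (78 mm by 193 mm) begins 47 mm behind the grasp point.
Start: joints at [-0.993, 0.359, 0.012, 0, -1.224, -0.288], TCP at [0.193, -0.647, 0.227] pointing down, gripper open.
Joint ranges: [-3.07, 3.07], [-1.43, 2.12], [-1.02, 1.25], [-3.03, 1.67], [-3.05, -0], [-3.03, 3.03]. Speed limits (rad/s): [2.39, 2.39, 3.01, 3.14, 3.14, 3.14].

INTERFACE

Orientations are given as [roll, pitch, yaw] about the fixed x, y, z axes, in that order (R = Rz(yaw) Ry(pitch) Rx(roll)).
In Python, from bench import monitor, cams, env gives the robot as it stands.
- The arm moves only by the tool move_arm, never from a script. Its argument "steps" is a list of rows, each a list of 7 numbers: the turn, a rotation vector about the tool's x, y, z in units of 8 degrees (1.0 is 8 degrees), then the shift along the tool's x, y, z in units of 25 mm (1.0 is 25 mm), then the finger opening in mm, from 0 to 87.6. In form: [[wx, wy, wz, x, y, z, claw], ...]. A call has exactly 8 rows; each row is the pose to reach, as a shift and turn from the pose commanded when the call began, along the tool's axes at that moment; what a row does not reach only later rows make up. A row lasts 1/10 s, in which the tool goes at most 50 mm and 8.59 degrees, less where a joint would pass 70% of its speed; a pose out of reach is approached as far as the arm can. A call with a gripper value outside its range is refused whole. The fingers move at their own pace and stop on an object; "newtons" is the grip in N (left out, the last holds). Time passes only in rows, so rows that repeat a pose let the fingers close, or fill a call up. It gives the time, the measured TCP pose, the force, the opening and the grip force at its end, in the units of the state.
- monitor.observe(): the state, without advancing time (a new reading comes with each control period).
- cams.get_image(name): name is "scene" or "side" or "wrist"; returns the picture (384x512x3 uint8, blue, green, red); there is no depth.
- cams.camera_params(name): a dict with "camera_matrix" (3x3 intrinsics, pixels), "R" (3x3) and "t" (3): a world point X has camera coordinates R X + t; the wrist camera has in their place "T_tool_cam" (4x4, takes a point from camera to tool coordinates, whose origin is the TCP and whose axes are the flange's). Camera axes: x right, y down, z forward; pixel columns grow to the right and rows downward; lengths in m; the calibration is good to about 2 mm. A picture is of the moment at which its call begins: read the wrist's pose just before it. camera_params takes no time and is no camera call.
- env.finish_job(): hands the job in; it is judged then, once.
The state is a dict: "time_s": time; "joint_positions": joint angles; "dq": joint speeds; "effort": joint torques, N m; "eef_pos": TCP position; "tcp_rot": TCP orientation; "ft_force": force on the tool from outside, world axes, zero at the start; "moment": the same for the moment, N m; "finger_gap": finger opening in m; "grip_force": force on a finger pad.
Only numpy, scipy, OpenCV 4.12 (cv2) and the standard library are available. Lean on these libraries where they do the work, as an engineer would, in place of code of your own. Each camera call takes 0.05 s, during which the arm holds its last target. There are 200 camera calls.

## Working session

There is one attempt and no reset: what is moved stays moved. The work goes in short steps, Python scripts to look and compute and a tool call to move; the robot and the scene stay as the last step left them, time stands still between calls to the robot, and variables do not carry over. Pictures are saved under pics/ and viewed, at most 13 in all, crops included, and the job is handed in when it is done.

Besides the shell and the picture viewer there is one more tool, called after "Emit:" as name(argument=value, ...), one argument or row to a line, values as JSON. move_arm: Moves the arm, as the interface text tells. Its arguments: {"type":"object","properties":{"steps":{"type":"array","items":{"type":"array","items":{"type":"number"}}},"newtons":{"type":"number"}},"required":["steps"]}

```bash
mkdir -p pics; ls
python3 - <<'E'
from bench import monitor,cams,env
import cv2,numpy as np
s=monitor.observe();print(s)
a=cams.get_image("scene");b=cams.get_image("side")
cv2.imwrite("pics/scene0.png",a);cv2.imwrite("pics/side0.png",b)
for n in("scene","side","wrist"):print(n,cams.camera_params(n))
E
```

```text
pics
{'time_s': 0.0, 'joint_positions': array([-9.92900135e-01,  3.59380662e-01,  1.10544163e-02, -3.46467295e-04,
       -1.22411597e+00, -2.88102915e-01]), 'dq': array([-4.42951384e-04,  4.92882019e-04,  9.58067977e-05, -3.19712419e-04,
        5.84755246e-04, -1.26315252e-05]), 'effort': array([ 3.62684923e-04, -5.82724857e+01,  2.93056870e+01,  6.99741483e+00,
        6.79255289e-03, -1.20662326e-04]), 'eef_pos': array([ 0.19271342, -0.64638504,  0.22562545]), 'tcp_rot': array([ 3.13992205e+00, -1.55419269e-04, -2.85191724e+00]), 'ft_force': array([ 0.35507424, -0.26227333,  0.25538115]), 'moment': array([0.00051441, 0.02124627, 0.01260217]), 'grip_force': 0.0, 'finger_gap': 0.08755499929321789}
scene {'camera_matrix': array([[347.71358208,   0.        , 258.63974085],
       [  0.        , 347.71358208, 192.03148581],
       [  0.        ,   0.        ,   1.        ]]), 'R': array([[-0.70628978,  0.70791142,  0.00402104],
       [ 0.5654192 ,  0.56752361, -0.59851323],
       [-0.42597638, -0.42045021, -0.80110283]]), 't': array([ 0.42681581, -0.25081571,  1.144838  ])}
side {'c
[... 205 characters left out ...]
43,  0.00247142],
       [-0.28423119,  0.62332892, -0.72847353],
       [ 0.29895296, -0.66430936, -0.68506949]]), 't': array([0.53486175, 0.24738417, 0.71460226])}
wrist {'camera_matrix': array([[326.47372136,   0.        , 258.02821699],
       [  0.        , 326.47372136, 188.43234683],
       [  0.        ,   0.        ,   1.        ]]), 'T_tool_cam': array([[ 5.67943392e-04, -9.67355899e-01, -2.53421076e-01,
         6.75188523e-02],
       [ 9.99999805e-01,  4.83528040e-04,  3.95387708e-04,
        -1.72962395e-03],
       [-2.59944435e-04, -2.53421252e-01,  9.67355985e-01,
        -1.57615647e-01],
       [ 0.00000000e+00,  0.00000000e+00,  0.00000000e+00,
         1.00000000e+00]])}
```

View pics/scene0.png

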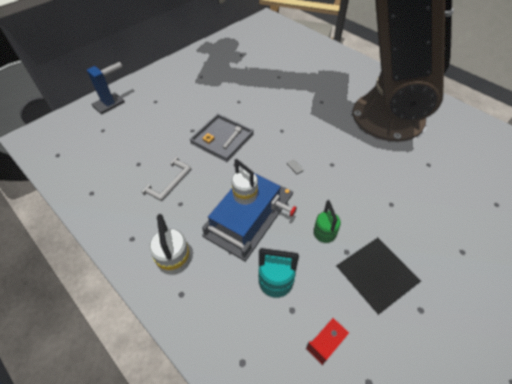

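View pics/side0.png

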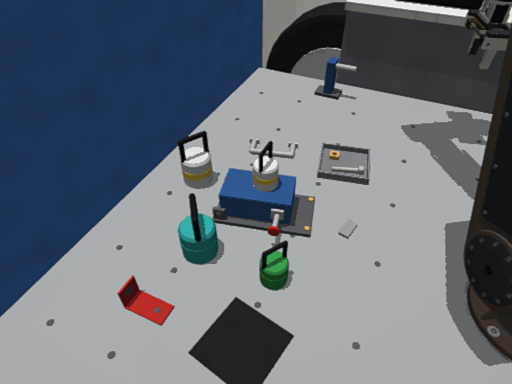

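The scene view has four canister-like things: white on the blue box (245,185), green (327,225), turquoise (277,272) and a larger white one (170,250). I want the small white one standing on the box. Next is a close crop of both views, plus the colour masks.

```bash
cat > h.py <<'E'
from bench import monitor,cams,env
import cv2,numpy as np
from scipy.spatial.transform import Rotation as Ro
P={n:cams.camera_params(n) for n in("scene","side")}
def cam(n):
    p=P[n];return p["camera_matrix"],p["R"],p["t"]
def ray(n,uv):
    K,R,t=cam(n);return -R.T@t,R.T@np.linalg.solve(K,[uv[0],uv[1],1.])
def plane(n,uv,z):
    c,d=ray(n,uv);return c+d*(z-c[2])/d[2]
def tri(a,b):
    (c1,d1),(c2,d2)=ray("scene",a),ray("side",b)
    s=np.linalg.lstsq(np.c_[d1,-d2],c2-c1,rcond=None)[0]
    p,q=c1+s[0]*d1,c2+s[1]*d2;return (p+q)/2,np.linalg.norm(p-q)
def proj(n,X):
    K,R,t=cam(n);x=K@(R@np.asarray(X)+t);return x[:2]/x[2]
def blobs(img,lo,hi,amin=15):
    m=cv2.inRange(cv2.cvtColor(img,cv2.COLOR_BGR2HSV),lo,hi)
    n,l,st,c=cv2.connectedComponentsWithStats(m)
    return [(c[i].round(1).tolist(),st[i].tolist()) for i in range(1,n) if st[i,4]>=amin],m
E
python3 - <<'E'
from h import *
np.set_printoptions(precision=4,suppress=True)
I={n:cv2.imread(f"pics/{n}0.png") for n in P}
for n,i in I.items():
    for k,lo,hi in(("red",(0,150,90),(5,255,255)),("red2",(174,150,90),(180,255,255)),("blue",(105,120,40),(125,255,255)),("yel",(15,90,90),(32,255,255)),("blk",(0,0,0),(180,255,40))):
        b,m=blobs(i,lo,hi,12 if k!="blk" else 800);print(n,k,b)
a=cv2.resize(I["scene"][150:260,195:305],None,fx=5.2,fy=5.2,interpolation=cv2.INTER_CUBIC)[:572,:400*2]
b=cv2.resize(I["side"][135:245,205:325],None,fx=5.2,fy=5.2,interpolation=cv2.INTER_CUBIC)
cv2.imwrite("pics/c1.png",a);cv2.imwrite("pics/c2.png",b)
E
```

```text
scene red [([292.6, 210.6], [291, 207, 5, 8, 20]), ([328.2, 339.2], [309, 319, 39, 41, 753])]
scene red2 []
scene blue [([97.5, 80.0], [87, 66, 22, 35, 318]), ([244.3, 209.5], [209, 176, 71, 63, 1812])]
scene yel [([303.5, 5.4], [260, 0, 81, 14, 527]), ([208.1, 137.6], [203, 133, 11, 10, 74]), ([286.6, 190.6], [285, 189, 5, 4, 16]), ([244.9, 195.4], [234, 190, 23, 9, 76]), ([175.1, 263.1], [157, 249, 32, 21, 149])]
scene blk [([410.6, 38.2], [386, 0, 56, 84, 3523]), ([412.2, 102.3], [387, 85, 50, 36, 1143])]
side red [([273.1, 228.2], [267, 226, 13, 6, 39]), ([125.5, 284.7], [118, 276, 16, 18, 42]), ([149.3, 307.0], [125, 291, 49, 34, 849])]
side red2 []
side blue [([101.5, 108.6], [0, 0, 262, 316, 49854]), ([330.2, 75.0], [324, 57, 14, 37, 317]), ([255.5, 196.7], [219, 169, 77, 55, 2693])]
side yel [([334.0, 153.6], [330, 150, 9, 8, 58]), ([197.6, 175.2], [183, 165, 29, 16, 169]), ([264.6, 180.6], [253, 174, 25, 11, 120]), ([310.5, 198.9], [308, 197, 6, 5, 20]), ([306.5, 227.9], [304, 226, 6, 5, 24])]
side blk [([308.5, 35.6], [267, 3, 80, 70, 2997]), ([493.7, 196.9], [464, 5, 48, 355, 8804]), ([241.3, 345.2], [189, 298, 104, 86, 5201])]
```

View pics/c1.png

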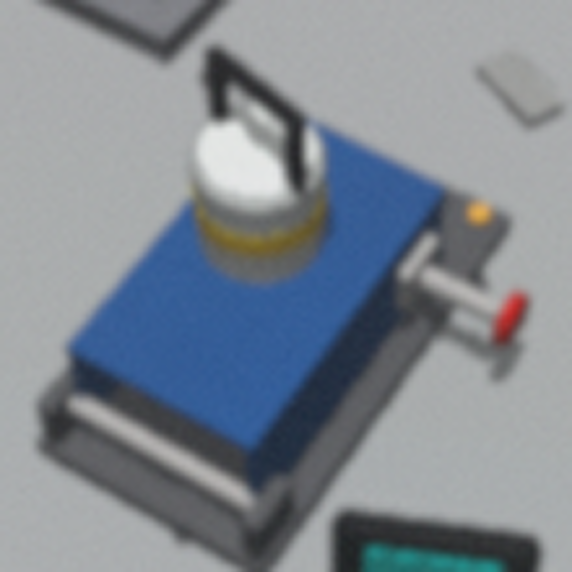

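View pics/c2.png

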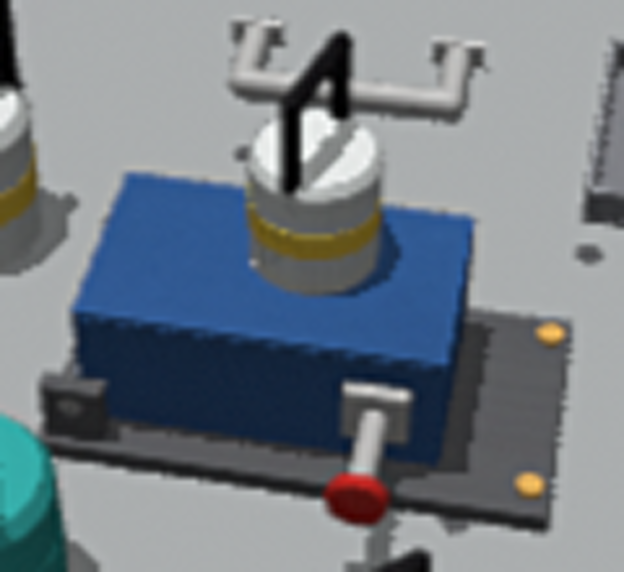

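The crops confirm it: white canister with a yellow band on the blue hood. Its handle bar runs (212,55)-(300,125) in crop 1 and (345,40)-(292,103) in crop 2. The red knob is at (510,318) and (357,499). Next I compute the positions.

```bash
cat > m1.py <<'E'
from h import *
np.set_printoptions(precision=4,suppress=True)
S=lambda u,v:((u+.5)/5.2-.5+195,(v+.5)/5.2-.5+150)
T=lambda u,v:((u+.5)/5.2-.5+205,(v+.5)/5.2-.5+135)
A=tri(S(442,188),T(449,364));B=tri(S(250,448),T(76,312));C=tri(S(72,347),T(128,174))
for n,x in zip("ABC",(A,B,C)):print(n,x)
D=plane("side",T(472,218),.085);print("D",D)
a,b,c=A[0],B[0],C[0]
print("len",np.linalg.norm((b-a)[:2]),np.linalg.norm((b-c)[:2]))
yaw1=np.arctan2(*(b-a)[1::-1]);v=b-c;yaw2=np.arctan2(-v[0],v[1]);v=a-D;yaw3=np.arctan2(-v[0],v[1]);print("yaw",yaw1,yaw2,yaw3)
yaw=(yaw1*1.7+(yaw2+yaw3)*.5)/2.7
ex=np.array([np.cos(yaw),np.sin(yaw)]);ey=np.array([-ex[1],ex[0]])
mid=(a+b+c+D)[:2]/4;o=mid-ex*.007;print("base",o,yaw)
k=tri(S(510,318),T(357,499));print("knob",k,"in base",(k[0][:2]-o)@ex,(k[0][:2]-o)@ey)
pu=o+ex*-.048+ey*.083;print("pull",pu)
e1=tri(S(212,55),T(345,40));e2=tri(S(300,125),T(292,103));m=tri(S(255,88),T(318,70))
print("handle",e1,e2,m);v=(e2[0]-e1[0]);print("dir",np.arctan2(-v[0],v[1]),np.linalg.norm(v))
I=cv2.imread("pics/scene0.png");msk=cv2.inRange(cv2.cvtColor(I,cv2.COLOR_BGR2GRAY),0,60)
n,l,st,ce=cv2.connectedComponentsWithStats(msk)
i=l[275,378];cn=cv2.findContours((l==i).astype(np.uint8),0,2)[0][0];q=cv2.boxPoints(cv2.minAreaRect(cn))
w=np.array([plane("scene",p,.003) for p in cn[:,0]]);r=cv2.minAreaRect((w[:,:2]*1000).astype(np.float32));print("mat",r)
# canister axis from yellow band / corroborate
for n,(x,y,ww,hh) in(("scene",(234,190,23,9)),):print()
for n,f,uv in(("scene",S,(262,270)),("side",T,(316,285))):print("can base edge",n,plane(n,f(*uv),.085))
E
python3 m1.py
```

```text
A (array([ 0.5153, -0.0158,  0.0806]), np.float64(0.0020151852599395183))
B (array([0.6787, 0.0228, 0.0808]), np.float64(0.0015497376893811945))
C (array([ 0.7007, -0.0694,  0.0838]), np.float64(0.0013746053647549087))
D [ 0.538  -0.1075  0.085 ]
len 0.16791480351682425 0.09477897287761786
yaw 0.2316995448698211 0.23408504079576015 0.2426722968653065
base [ 0.6014 -0.0441] 0.23417329448489968
knob (array([0.5314, 0.0458, 0.0493]), np.float64(0.000410337196213178)) in base -0.047216741157403264 0.1036389409696398
pull [0.5354 0.0255]
handle (array([ 0.5957, -0.0834,  0.1848]), np.float64(0.0013416284968543754)) (array([ 0.597 , -0.0283,  0.1875]), np.float64(0.003586934287504045)) (array([ 0.5966, -0.0556,  0.187 ]), np.float64(0.0018196370563836656))
dir -0.023920222904355665 0.05517260848639728
mat ((496.4759521484375, 284.0529479980469), (133.0917205810547, 131.5758056640625), 78.68238830566406)

can base edge scene [ 0.6124 -0.0386  0.085 ]
can base edge side [ 0.5862 -0.0349  0.085 ]
```

```bash
cat >> h.py <<'E'
def go(p,yaw,cur=None):
    s=monitor.observe();p0,r0=(s["eef_pos"],s["tcp_rot"]) if cur is None else cur
    R0=Ro.from_euler("xyz",r0);Rt=Ro.from_euler("xyz",[np.pi,0,yaw])
    print("turn",((R0.inv()*Rt).as_rotvec(degrees=True)/8).round(2),"shift",(R0.inv().apply(np.asarray(p)-p0)/.025).round(2),"t",s["time_s"],s["eef_pos"].round(4),s["tcp_rot"].round(3),s["ft_force"].round(2))
E
python3 - <<'E'
from h import *
np.set_printoptions(precision=4,suppress=True)
print("green lo",plane("scene",(327,237),0),plane("side",(274,284),0),"top",tri((331,206),(276,248)))
print("post",plane("scene",(105,105),0),"turq",plane("scene",(277,292),0))
go([.5965,-.0556,.235],-np.pi/2-.02)
E
```

```text
green lo [0.5022 0.1403 0.    ] [0.488  0.1412 0.    ] top (array([0.492 , 0.124 , 0.1042]), np.float64(0.0069139785484992914))
post [ 0.6316 -0.7042  0.    ] turq [0.6944 0.1486 0.    ]
turn [ 0.01  0.01 -9.03] shift [-22.23  18.03  -0.35] t 0.1 [ 0.1928 -0.6464  0.2257] [ 3.14  -0.    -2.852] [-0.06  0.27 -0.85]
```

Run:
```python
from h import *
np.set_printoptions(precision=4,suppress=True)
for s,t in(((262,251),(192,197)),((297,254),(196,226)),((297,254),(192,197)),((262,251),(196,226))):print(tri(s,t))
for n in P:
  I=cv2.imread(f"pics/{n}0.png");b,m=blobs(I,(80,120,40),(98,255,255),60);print(n,b)
  b,m=blobs(I,(50,120,30),(75,255,255),60);print(n,b)
```

```text
(array([0.6959, 0.1001, 0.1355]), np.float64(0.0001052993692367863))
(array([0.6498, 0.1558, 0.1276]), np.float64(0.007987898979043867))
(array([0.6654, 0.1554, 0.1846]), np.float64(0.025439011119254156))
(array([0.6811, 0.0972, 0.0704]), np.float64(0.039969511348121656))
scene [([276.2, 274.6], [259, 254, 36, 42, 1178])]
scene [([324.7, 223.6], [317, 212, 16, 28, 299])]
side [([198.5, 239.4], [178, 214, 40, 50, 1423])]
side [([274.1, 270.5], [260, 250, 28, 40, 848])]
```

Emit:
move_arm(
  steps=[
    [0, 0, -1, -1.5, 1.2, -0.1, 87],
    [0, 0, -2, -3.3, 2.6, -0.2, 87],
    [0, 0, -3, -5.2, 4.2, -0.35, 87],
    [0, 0, -4, -6.6, 5.4, -0.35, 87],
    [0, 0, -5, -8.0, 6.5, -0.35, 87],
    [0, 0, -6, -9.5, 7.7, -0.35, 87],
    [0, 0, -7, -11, 8.9, -0.35, 87],
    [0, 0, -8, -12.5, 10.1, -0.35, 87],
  ],
  newtons=25,
)

```text
time_s: 0.9
eef_pos: [0.4185, -0.3168, 0.2353]
tcp_rot: [-3.142, 0.0, -1.729]
ft_force: [1.3, -0.6, -0.4]
finger_gap: 0.0871
grip_force: 0.0
```

Run:
```python
from h import *
go([.5965,-.0556,.235],-np.pi/2-.02)
```

```text
turn [-0.    0.   -0.99] shift [-1.144e+01 -5.380e+00  1.000e-02] t 0.9 [ 0.4185 -0.3168  0.2353] [-3.142  0.    -1.729] [ 1.32 -0.59 -0.36]
```

Emit:
move_arm(
  steps=[
    [0, 0, -0.3, -1.8, -0.8, 0, 87],
    [0, 0, -0.6, -3.4, -1.6, 0, 87],
    [0, 0, -0.8, -5.1, -2.4, 0, 87],
    [0, 0, -1, -6.8, -3.2, 0, 87],
    [0, 0, -1, -8.4, -4.0, 0, 87],
    [0, 0, -1, -9.9, -4.7, 0, 87],
    [0, 0, -1, -11, -5.2, 0, 87],
    [0, 0, -1, -11.44, -5.38, 0, 87],
  ],
)

```text
time_s: 1.7
eef_pos: [0.5984, -0.0562, 0.2345]
tcp_rot: [3.141, -0.0, -1.593]
ft_force: [-0.2, 0.1, 0.3]
finger_gap: 0.0868
grip_force: 0.0
```

Run:
```python
from h import *
go([.5965,-.0556,.168],-np.pi/2-.02)
I=cams.get_image("wrist");cv2.imwrite("pics/w1.png",I)
W=cams.camera_params("wrist");s=monitor.observe()
T=np.linalg.inv(W["T_tool_cam"]);R=Ro.from_euler("xyz",s["tcp_rot"])
for X in([.5965,-.0556,.187],[.596,-.083,.187],[.597,-.028,.187]):
    x=R.inv().apply(np.array(X)-s["eef_pos"]);x=W["camera_matrix"]@(T@np.r_[x,1])[:3];print((x[:2]/x[2]).round())
```

```text
turn [ 0.01 -0.   -0.02] shift [-0.02  0.07  2.66] t 1.7 [ 0.5984 -0.0562  0.2345] [ 3.141 -0.    -1.593] [-0.24  0.08  0.31]
[262. 212.]
[262. 171.]
[262. 250.]
```

View pics/w1.png

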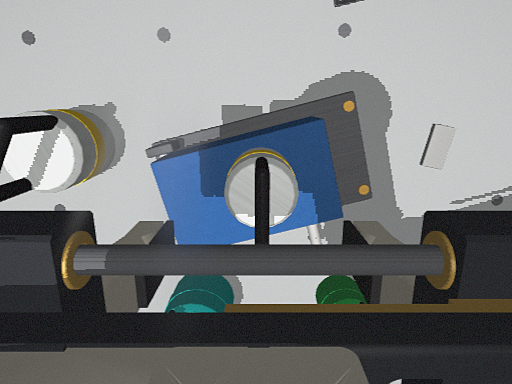

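The wrist view shows the handle bar in column 262, as predicted, and centred between the fingers. I'll descend and grip.

Emit:
move_arm(
  steps=[
    [0, 0, 0, 0, 0, 0.5, 87],
    [0, 0, 0, 0, 0.03, 1.1, 87],
    [0, 0, 0, 0, 0.05, 1.7, 87],
    [0, 0, 0, 0, 0.07, 2.2, 87],
    [0, 0, 0, 0, 0.07, 2.5, 87],
    [0, 0, 0, 0, 0.07, 2.66, 87],
    [0, 0, 0, 0, 0.07, 2.66, 0],
    [0, 0, 0, 0, 0.07, 2.66, 0],
  ],
  newtons=30,
)

```text
time_s: 2.55
eef_pos: [0.5959, -0.0586, 0.1693]
tcp_rot: [-3.141, 0.0, -1.595]
ft_force: [-0.3, -0.0, -0.5]
finger_gap: 0.076
grip_force: 0.0
```

Emit:
move_arm(
  steps=[
    [0, 0, 0, 0, 0, 0, 0],
    [0, 0, 0, 0, 0, 0, 0],
    [0, 0, 0, 0, 0, 0, 0],
    [0, 0, 0, 0, 0, 0, 0],
    [0, 0, 0, 0, 0, 0, 0],
    [0, 0, 0, 0, 0, -0.1, 0],
    [0, 0, 0, 0, 0, -0.2, 0],
    [0, 0, 0, 0, 0, -0.3, 0],
  ],
)

```text
time_s: 3.35
eef_pos: [0.5957, -0.0585, 0.1766]
tcp_rot: [-3.141, -0.0, -1.595]
ft_force: [0.4, 0.1, 0.0]
finger_gap: 0.0124
grip_force: 0.0
```

Emit:
move_arm(
  steps=[
    [0, 0, 0, 0, 0, 0.35, 20],
    [0, 0, 0, 0, 0, 0.35, 0],
    [0, 0, 0, 0, 0, 0.35, 0],
    [0, 0, 0, 0, 0, 0.35, 0],
    [0, 0, 0, 0, 0, 0.35, 0],
    [0, 0, 0, 0, 0, 0.35, 0],
    [0, 0, 0, 0, 0, 0.35, 0],
    [0, 0, 0, 0, 0, 0.35, 0],
  ],
)

```text
time_s: 4.15
eef_pos: [0.5956, -0.0585, 0.1675]
tcp_rot: [3.142, 0.0, -1.595]
ft_force: [0.9, -0.4, -2.8]
finger_gap: 0.0085
grip_force: 30.0
```

Emit:
move_arm(
  steps=[
    [0, 0, 0, 0, 0, -0.1, 0],
    [0, 0, 0, 0, 0, -0.25, 0],
    [0, 0, 0, 0, 0, -0.5, 0],
    [0, 0, 0, 0, 0, -0.8, 0],
    [0, 0, 0, 0, 0, -1.2, 0],
    [0, 0, 0, 0, 0, -1.6, 0],
    [0, 0, 0, 0, 0, -2.0, 0],
    [0, 0, 0, 0, 0, -2.4, 0],
  ],
)

```text
time_s: 4.95
eef_pos: [0.5957, -0.0585, 0.2288]
tcp_rot: [-3.141, 0.0, -1.595]
ft_force: [-0.2, 0.1, -2.2]
finger_gap: 0.0088
grip_force: 30.0
```

Run:
```python
from h import *
go([.496,.284,.235],-np.pi/2-.02)
a=cams.get_image("side")[60:300,150:400];b=cams.get_image("wrist")[120:384,100:420]
a=cv2.resize(a,(400,384));b=cv2.resize(b,(400,330));c=np.zeros((384,800,3),np.uint8);c[:,:400]=a;c[:330,400:]=b
cv2.imwrite("pics/l1.png",c)
```

```text
turn [-0.    0.   -0.03] shift [-13.6    4.32  -0.25] t 4.95 [ 0.5957 -0.0585  0.2288] [-3.141  0.    -1.595] [-0.17  0.07 -2.24]
```

View pics/l1.png

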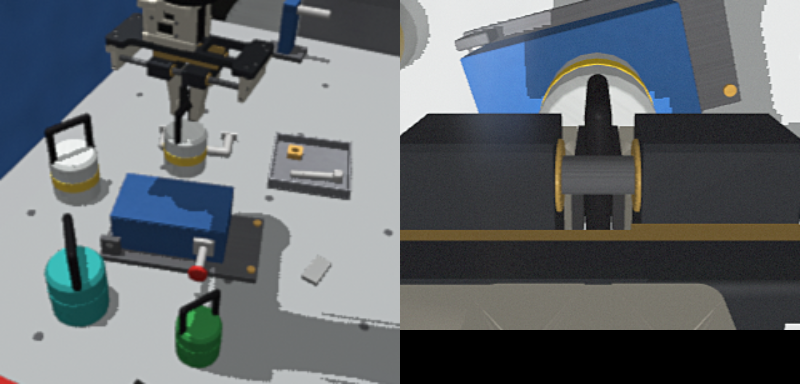

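The canister hangs upright in the grip and is clear of the box. I'll carry it to the mat.

Emit:
move_arm(
  steps=[
    [0, 0, 0, -0.2, 0.06, -0.2, 0],
    [0, 0, 0, -0.7, 0.2, -0.5, 0],
    [0, 0, 0, -1.4, 0.44, -0.6, 0],
    [0, 0, 0, -2.3, 0.73, -0.6, 0],
    [0, 0, 0, -3.4, 1.08, -0.6, 0],
    [0, 0, 0, -4.6, 1.46, -0.6, 0],
    [0, 0, 0, -5.8, 1.84, -0.6, 0],
    [0, 0, 0, -7.0, 2.22, -0.6, 0],
  ],
)

```text
time_s: 5.85
eef_pos: [0.5434, 0.1196, 0.2428]
tcp_rot: [3.142, 0.0, -1.595]
ft_force: [-0.2, 1.1, -1.9]
finger_gap: 0.0089
grip_force: 30.0
```

Emit:
move_arm(
  steps=[
    [0, 0, 0, -1.2, 0.38, 0, 0],
    [0, 0, 0, -2.4, 0.76, 0, 0],
    [0, 0, 0, -3.5, 1.11, 0, 0],
    [0, 0, 0, -4.5, 1.43, 0, 0],
    [0, 0, 0, -5.4, 1.7, 0, 0],
    [0, 0, 0, -6.1, 1.95, 0, 0],
    [0, 0, 0, -6.5, 2.08, 0, 0],
    [0, 0, 0, -6.6, 2.1, 0, 0],
  ],
)

```text
time_s: 6.65
eef_pos: [0.4952, 0.2852, 0.2426]
tcp_rot: [3.141, -0.0, -1.593]
ft_force: [0.4, -0.9, -3.0]
finger_gap: 0.0087
grip_force: 30.0
```

Run:
```python
from h import *
go([.496,.284,.090],-np.pi/2-.02)
a=cams.get_image("side")[150:384,120:400];b=cams.get_image("scene")[120:330,270:470]
a=cv2.resize(a,(400,334));b=cv2.resize(b,(400,420));c=np.zeros((420,800,3),np.uint8);c[:334,:400]=a;c[:,400:]=b
cv2.imwrite("pics/l2.png",c)
```

```text
turn [ 0.   -0.   -0.02] shift [ 0.05 -0.03  6.1 ] t 6.65 [0.4952 0.2852 0.2426] [ 3.141 -0.    -1.593] [ 0.37 -0.89 -2.97]
```

View pics/l2.png

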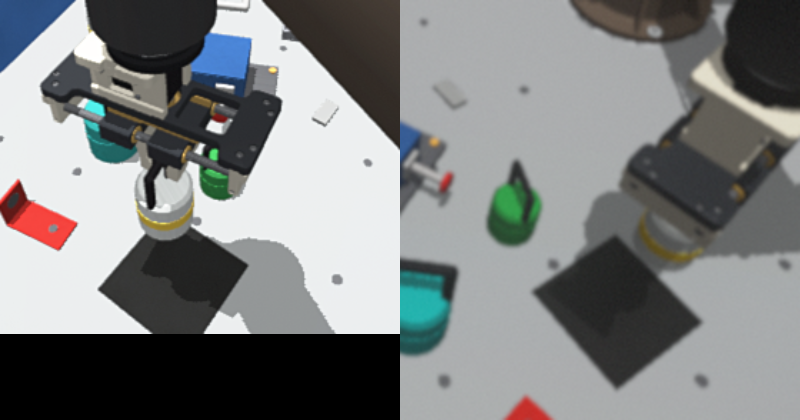

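Lowering onto the mat, slowly at the end.

Emit:
move_arm(
  steps=[
    [0, 0, 0, 0, 0, 0.4, 0],
    [0, 0, 0, 0, 0, 1.1, 0],
    [0, 0, 0, 0, 0, 2.0, 0],
    [0, 0, 0, 0, 0, 3.0, 0],
    [0, 0, 0, 0, 0, 4.0, 0],
    [0, 0, 0, 0, 0, 4.8, 0],
    [0, 0, 0, 0, 0, 5.4, 0],
    [0, 0, 0, 0, 0, 5.7, 0],
  ],
)

```text
time_s: 7.55
eef_pos: [0.4953, 0.2823, 0.098]
tcp_rot: [3.14, -0.002, -1.597]
ft_force: [-0.1, -0.7, -2.0]
finger_gap: 0.009
grip_force: 30.0
```

Emit:
move_arm(
  steps=[
    [0, 0, 0, 0, 0, 0.1, 0],
    [0, 0, 0, 0, 0, 0.2, 0],
    [0, 0, 0, 0, 0, 0.27, 0],
    [0, 0, 0, 0, 0, 0.34, 0],
    [0, 0, 0, 0, 0, 0.4, 0],
    [0, 0, 0, 0, 0, 0.44, 0],
    [0, 0, 0, 0, 0, 0.48, 0],
    [0, 0, 0, 0, 0, 0.48, 0],
  ],
)

```text
time_s: 8.35
eef_pos: [0.4958, 0.284, 0.088]
tcp_rot: [3.142, -0.0, -1.595]
ft_force: [0.1, -0.5, -3.4]
finger_gap: 0.0091
grip_force: 30.0
```

Emit:
move_arm(
  steps=[
    [0, 0, 0, 0, 0, 0.03, 0],
    [0, 0, 0, 0, 0, 0.05, 0],
    [0, 0, 0, 0, 0, 0.07, 0],
    [0, 0, 0, 0, 0, 0.09, 0],
    [0, 0, 0, 0, 0, 0.11, 0],
    [0, 0, 0, 0, 0, 0.12, 0],
    [0, 0, 0, 0, 0, 0.12, 0],
    [0, 0, 0, 0, 0, 0.12, 0],
  ],
)

```text
time_s: 9.15
eef_pos: [0.4959, 0.284, 0.0851]
tcp_rot: [-3.142, 0.0, -1.595]
ft_force: [-0.5, 0.2, -2.8]
finger_gap: 0.0091
grip_force: 30.0
```

Emit:
move_arm(
  steps=[
    [0, 0, 0, 0, 0, 0.02, 0],
    [0, 0, 0, 0, 0, 0.04, 0],
    [0, 0, 0, 0, 0, 0.06, 0],
    [0, 0, 0, 0, 0, 0.08, 0],
    [0, 0, 0, 0, 0, 0.08, 0],
    [0, 0, 0, 0, 0, 0.08, 0],
    [0, 0, 0, 0, 0, 0.08, 0],
    [0, 0, 0, 0, 0, 0.08, 0],
  ],
)

```text
time_s: 9.95
eef_pos: [0.497, 0.2842, 0.0847]
tcp_rot: [-3.139, 0.001, -1.595]
ft_force: [-0.9, -3.6, 8.9]
finger_gap: 0.0089
grip_force: 30.0
```

It is standing on the mat. I'll ease off a little and open.

Emit:
move_arm(
  steps=[
    [0, 0, 0, 0, 0, -0.03, 0],
    [0, 0, 0, 0, 0, -0.05, 0],
    [0, 0, 0, 0, 0, -0.05, 0],
    [0, 0, 0, 0, 0, -0.05, 14],
    [0, 0, 0, 0, 0, -0.05, 20],
    [0, 0, 0, 0, 0, -0.05, 40],
    [0, 0, 0, 0, 0, -0.05, 60],
    [0, 0, 0, 0, 0, -0.05, 60],
  ],
)

```text
time_s: 10.75
eef_pos: [0.4957, 0.284, 0.0841]
tcp_rot: [3.141, -0.0, -1.595]
ft_force: [0.0, 1.0, 0.4]
finger_gap: 0.0387
grip_force: 0.0
```

Emit:
move_arm(
  steps=[
    [0, 0, 0, 0, 0, -0.05, 60],
    [0, 0, 0, 0, 0, -0.05, 60],
    [0, 0, 0, 0, 0, -0.4, 60],
    [0, 0, 0, 0, 0, -1.0, 60],
    [0, 0, 0, 0, 0, -2.0, 60],
    [0, 0, 0, 0, 0, -3.2, 60],
    [0, 0, 0, 0, 0, -4.2, 60],
    [0, 0, 0, 0, 0, -4.8, 60],
  ],
)

```text
time_s: 11.55
eef_pos: [0.4966, 0.2845, 0.2075]
tcp_rot: [-3.139, 0.002, -1.595]
ft_force: [-0.2, -0.4, -0.7]
finger_gap: 0.0602
grip_force: 0.0
```

Run:
```python
from h import *
np.set_printoptions(precision=4,suppress=True)
I=cams.get_image("side")
b,_=blobs(I,(15,90,90),(32,255,255),12);print(b)
for c,_s in b:print(plane("side",c,.03))
yaw=.234;ex=np.array([np.cos(yaw),np.sin(yaw)]);ey=np.array([-ex[1],ex[0]])
p=np.array([.6014,-.0441])-.048*ex+.087*ey;print(p)
go([*p,.14],-np.pi/2+yaw)
J=cams.get_image("scene");a=cv2.resize(I[150:384,120:400],(400,334));b=cv2.resize(J[120:330,270:470],(400,420));c=np.zeros((420,800,3),np.uint8);c[:334,:400]=a;c[:,400:]=b
cv2.imwrite("pics/l3.png",c)
```

```text
[([242.7, 237.5], [238, 233, 9, 10, 39]), ([269.1, 241.2], [254, 235, 31, 14, 148]), ([193.2, 241.2], [183, 237, 22, 9, 45]), ([198.9, 252.6], [197, 248, 6, 11, 28]), ([267.8, 282.4], [266, 277, 5, 11, 26]), ([238.7, 349.6], [221, 338, 35, 18, 144])]
[0.5919 0.0774 0.03  ]
[0.5336 0.0625 0.03  ]
[0.6877 0.1327 0.03  ]
[0.6597 0.1544 0.03  ]
[0.4944 0.1609 0.03  ]
[0.4871 0.3062 0.03  ]
[0.5345 0.0294]
turn [-0.04  0.02 -1.85] shift [10.2  -1.72  2.75] t 11.6 [0.4974 0.285  0.2094] [-3.137  0.004 -1.595] [1.56 0.51 2.86]
```

View pics/l3.png

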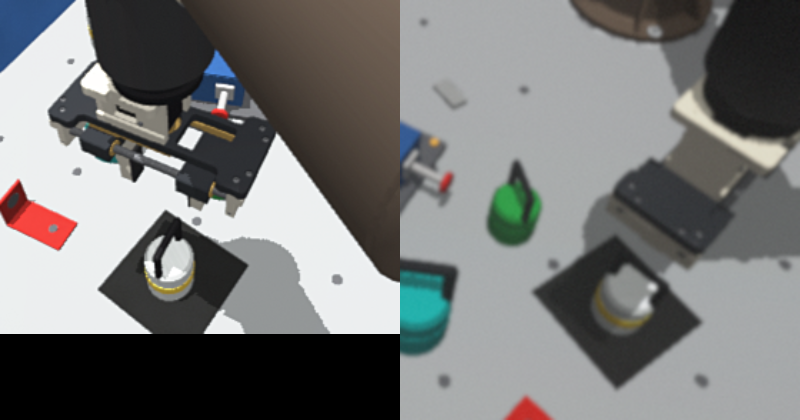

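The canister stands upright and free on the mat. Next I move above the pull.

Emit:
move_arm(
  steps=[
    [0, 0, -0.2, 0.5, -0.1, 0, 45],
    [0, 0, -0.5, 1.6, -0.3, 0, 45],
    [0, 0, -0.8, 3.2, -0.55, 0, 45],
    [0, 0, -1.1, 4.8, -0.8, 0, 45],
    [0, 0, -1.4, 6.5, -1.1, 0, 45],
    [0, 0, -1.7, 8.2, -1.4, 0, 45],
    [0, 0, -1.85, 9.7, -1.65, 0, 45],
    [0, 0, -1.85, 10.2, -1.72, 0, 45],
  ],
  newtons=40,
)

```text
time_s: 12.45
eef_pos: [0.5322, 0.0251, 0.2037]
tcp_rot: [3.14, -0.0, -1.339]
ft_force: [-0.4, 1.2, -0.9]
finger_gap: 0.0451
grip_force: 0.0
```

Run:
```python
from h import *
go([.5345,.0294,.031],-np.pi/2+.234)
cv2.imwrite("pics/w2.png",cams.get_image("wrist"))
W=cams.camera_params("wrist");s=monitor.observe()
T=np.linalg.inv(W["T_tool_cam"]);R=Ro.from_euler("xyz",s["tcp_rot"])
for X in([.5355,.0255,.05],[.5314,.0458,.05]):
    x=R.inv().apply(np.array(X)-s["eef_pos"]);x=W["camera_matrix"]@(T@np.r_[x,1])[:3];print((x[:2]/x[2]).round())
```

```text
turn [ 0.01 -0.   -0.01] shift [-0.15 -0.14  6.91] t 12.45 [0.5322 0.0251 0.2037] [ 3.14  -0.    -1.339] [-0.38  1.19 -0.86]
[255. 176.]
[254. 197.]
```

View pics/w2.png

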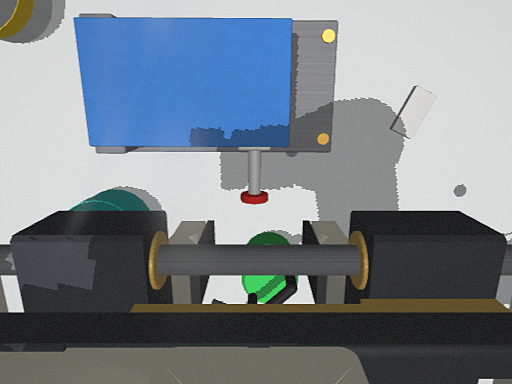

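The stem is in column 254 with the knob at (254,197), as predicted, and the box edges are square to the gripper. Descending.

Emit:
move_arm(
  steps=[
    [0, 0, 0, 0, 0, 0.5, 45],
    [0, 0, 0, 0, 0, 1.3, 45],
    [0, 0, 0, 0, 0, 2.3, 45],
    [0, 0, 0, 0, 0, 3.2, 45],
    [0, 0, 0, 0, 0, 3.8, 45],
    [0, 0, 0, 0, 0, 4.0, 45],
    [0, 0, 0, 0, 0, 4.0, 45],
    [0, 0, 0, 0, 0, 4.0, 45],
  ],
)

```text
time_s: 13.3
eef_pos: [0.533, 0.0287, 0.1047]
tcp_rot: [-3.141, -0.0, -1.336]
ft_force: [0.5, 0.5, -0.1]
finger_gap: 0.0453
grip_force: 0.0
```

Run:
```python
from h import *
go([.5345,.0294,.031],-np.pi/2+.234)
```

```text
turn [-0.   -0.    0.01] shift [-0.01 -0.06  2.95] t 13.3 [0.533  0.0287 0.1047] [-3.141 -0.    -1.336] [ 0.47  0.5  -0.09]
```

Emit:
move_arm(
  steps=[
    [0, 0, 0, 0, -0.06, 0.4, 45],
    [0, 0, 0, 0, -0.06, 1.0, 45],
    [0, 0, 0, 0, -0.06, 1.7, 45],
    [0, 0, 0, 0, -0.06, 2.3, 45],
    [0, 0, 0, 0, -0.06, 2.7, 45],
    [0, 0, 0, 0, -0.06, 2.95, 45],
    [0, 0, 0, 0, -0.06, 2.95, 45],
    [0, 0, 0, 0, -0.06, 2.95, 0],
  ],
)

```text
time_s: 14.1
eef_pos: [0.5345, 0.0285, 0.0309]
tcp_rot: [-3.141, -0.0, -1.337]
ft_force: [0.5, -0.1, 0.3]
finger_gap: 0.041
grip_force: 0.0
```

Emit:
move_arm(
  steps=[
    [0, 0, 0, 0, 0, 0, 0],
    [0, 0, 0, 0, 0, 0, 0],
    [0, 0, 0, 0, 0, 0, 0],
    [0, 0, 0, 0, 0, 0, 0],
    [0, 0, 0, 0, 0, 0, 0],
    [0, 0, 0, 0, 0, 0, 0],
    [0, 0, 0, 0, 0, 0, 0],
    [0, 0, 0, 0, 0, 0, 0],
  ],
)

```text
time_s: 14.9
eef_pos: [0.5351, 0.0287, 0.0309]
tcp_rot: [-3.14, 0.0, -1.337]
ft_force: [4.8, 0.2, -0.6]
finger_gap: 0.0108
grip_force: 40.0
```

Gripped. Now I draw the latch out 16 mm along tool −x.

Emit:
move_arm(
  steps=[
    [0, 0, 0, -0.08, 0, 0, 0],
    [0, 0, 0, -0.18, 0, 0, 0],
    [0, 0, 0, -0.28, 0, 0, 0],
    [0, 0, 0, -0.38, 0, 0, 0],
    [0, 0, 0, -0.48, 0, 0, 0],
    [0, 0, 0, -0.58, 0, 0, 0],
    [0, 0, 0, -0.66, 0, 0, 0],
    [0, 0, 0, -0.66, 0, 0, 0],
  ],
)

```text
time_s: 15.7
eef_pos: [0.5315, 0.0437, 0.031]
tcp_rot: [-3.14, -0.001, -1.336]
ft_force: [9.1, -7.7, -2.0]
finger_gap: 0.0107
grip_force: 40.0
```

Emit:
move_arm(
  steps=[
    [0, 0, 0, -0.04, 0, 0, 0],
    [0, 0, 0, -0.06, -0.01, -0.08, 0],
    [0, 0, 0, -0.06, -0.02, -0.15, 0],
    [0, 0, 0, -0.06, -0.04, -0.29, 0],
    [0, 0, 0, -0.06, -0.065, -0.44, 0],
    [0, 0, 0, -0.06, -0.09, -0.58, 0],
    [0, 0, 0, -0.06, -0.13, -0.73, 0],
    [0, 0, 0, -0.06, -0.165, -0.87, 0],
  ],
)

```text
time_s: 16.5
eef_pos: [0.5347, 0.0457, 0.0521]
tcp_rot: [-3.141, -0.001, -1.337]
ft_force: [11.9, -8.6, -8.6]
finger_gap: 0.0108
grip_force: 40.0
```

Run:
```python
from h import *
print(monitor.observe()["ft_force"],monitor.observe()["moment"])
a=cams.get_image("side")[120:270,170:370];b=cams.get_image("scene")[140:270,190:340]
a=cv2.resize(a,(400,300));b=cv2.resize(b,(400,347));c=np.zeros((347,800,3),np.uint8);c[:300,:400]=a;c[:,400:]=b
cv2.imwrite("pics/l4.png",c)
```

```text
[11.94759667 -8.58800472 -8.56905673] [-2.94550581 -3.7533752  -0.02465437]
```

View pics/l4.png

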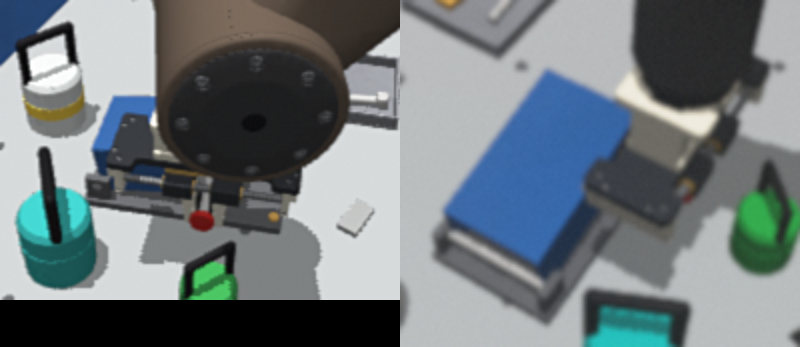

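Run:
```python
from h import *
I=cams.get_image("side");print(blobs(I,(0,150,90),(5,255,255),15)[0])
s=monitor.observe();print(s["ft_force"])
ey=np.array([-.232,.973,0]);k=np.array([.5314,.0458,.0493])
ex=np.array([.973,.232,0])
for d in(.012,.016,.018):
  for th in(0,9):
    t=np.radians(th);print(d,th,proj("side",k+ey*d+ex*(.14*(1-np.cos(t))+.015*np.sin(t))+[0,0,.14*np.sin(t)-.015*(1-np.cos(t))]).round(1))
```

```text
[([270.6, 229.8], [265, 225, 12, 10, 92]), ([125.5, 285.2], [118, 276, 16, 19, 53]), ([149.0, 306.8], [125, 291, 49, 34, 861])]
[10.89714724 -7.70075075 -7.41478558]
0.012 0 [272.3 234.7]
0.012 9 [270.7 228. ]
0.016 0 [272.  236.1]
0.016 9 [270.4 229.4]
0.018 0 [271.8 236.8]
0.018 9 [270.2 230.1]
```

The knob's pixel matches a hood at about 9° with the latch drawn about 17 mm. I'll keep following the arc.

Emit:
move_arm(
  steps=[
    [0, 0, 0, 0, -0.11, -0.28, 0],
    [0, 0, 0, 0, -0.22, -0.515, 0],
    [0, 0, 0, 0, -0.315, -0.74, 0],
    [0, 0, 0, 0, -0.435, -1.01, 0],
    [0, 0, 0, 0, -0.575, -1.27, 0],
    [0, 0, 0, 0, -0.725, -1.53, 0],
    [0, 0, 0, 0, -0.86, -1.73, 0],
    [0, 0, 0, 0, -0.975, -1.89, 0],
  ],
)

```text
time_s: 17.45
eef_pos: [0.5546, 0.0497, 0.098]
tcp_rot: [3.134, -0.002, -1.338]
ft_force: [1.2, -10.1, -5.7]
finger_gap: 0.0109
grip_force: 40.0
```

Emit:
move_arm(
  steps=[
    [0, 0, 0, 0, 0, 0, 0],
    [0, 0, 0, 0, 0, 0, 0],
    [0, 0, 0, 0, 0, 0, 0],
    [0, 0, 0, 0, 0, 0, 0],
    [0, 0, 0, 0, 0, 0, 0],
    [0, 0, 0, 0, 0, 0, 0],
    [0, 0, 0, 0, 0, 0, 0],
    [0, 0, 0, 0, 0, 0, 0],
  ],
)

```text
time_s: 18.25
eef_pos: [0.5545, 0.0496, 0.0979]
tcp_rot: [3.134, -0.002, -1.338]
ft_force: [1.3, -10.7, -3.7]
finger_gap: 0.0107
grip_force: 40.0
```

Run:
```python
from h import *
I=cams.get_image("side");J=cams.get_image("scene");print(blobs(I,(0,150,90),(5,255,255),15)[0],blobs(J,(0,150,90),(5,255,255),8)[0])
s=monitor.observe();print(s["ft_force"],s["eef_pos"])
ey=np.array([-.232,.973,0]);k=np.array([.5314,.0458,.0493])
ex=np.array([.973,.232,0])
for d in(.012,.016,.018):
  for th in(26,30,33):
    t=np.radians(th);X=k+ey*d+ex*(.14*(1-np.cos(t))+.015*np.sin(t))+[0,0,.14*np.sin(t)-.015*(1-np.cos(t))];print(d,th,proj("side",X).round(1),proj("scene",X).round(1),X.round(4))
a=cv2.resize(I[100:300,150:400],(400,320));b=cv2.resize(J[140:340,190:440],(400,320));cv2.imwrite("pics/l5.png",np.hstack([a,b]))
```

```text
[([261.6, 214.3], [256, 209, 12, 11, 103]), ([125.5, 285.1], [118, 276, 16, 19, 52]), ([148.9, 306.8], [125, 291, 49, 34, 860])] [([327.6, 340.1], [308, 319, 40, 44, 795])]
[ 1.91133785 -9.92090357 -3.53296918] [0.55452108 0.04958478 0.09785482]
0.012 26 [263.3 214.8] [295.2 204.9] [0.5488 0.0623 0.1092]
0.012 30 [260.8 211.8] [294.3 204.6] [0.5542 0.0636 0.1173]
0.012 33 [258.6 209.5] [293.6 204.5] [0.5585 0.0646 0.1231]
0.016 26 [263.  216.2] [296.7 205.7] [0.5479 0.0662 0.1092]
0.016 30 [260.4 213.2] [295.9 205.3] [0.5532 0.0675 0.1173]
0.016 33 [258.3 210.9] [295.2 205.3] [0.5576 0.0685 0.1231]
0.018 26 [262.8 216.9] [297.5 206. ] [0.5474 0.0681 0.1092]
0.018 30 [260.2 213.9] [296.7 205.7] [0.5528 0.0694 0.1173]
0.018 33 [258.1 211.6] [296.  205.6] [0.5571 0.0704 0.1231]
```

View pics/l5.png

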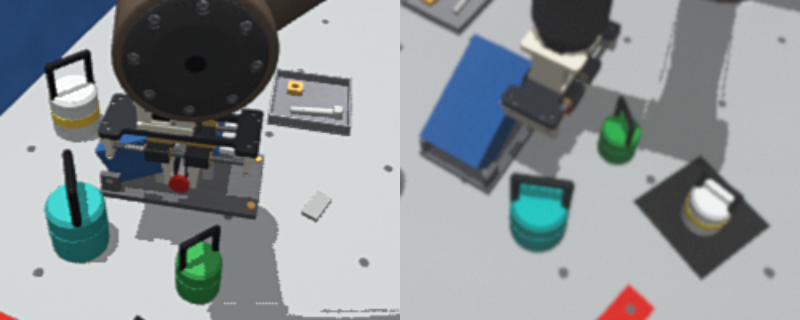

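The hood is held at about 29–30°, the forces are steady, the canister stands on the mat, and nothing else has moved. Handing it in.

```bash
python3 -c "
from bench import env
print(env.finish_job())"
```

```text
the job is handed in; nothing more can be done
None
```

The job is handed in at about 18 s of the 53 s limit: the canister stands upright and released on the black mat, the latch is drawn about 17 mm, and the arm is still holding the hood open at about 29°. The handover call returned no verdict.

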